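# Fit the pulley's retaining ring with ring pliers

### The arm

A 7-joint arm with a two-finger parallel gripper is mounted at the origin on the work surface. World frame = base frame: x ahead of the robot, y to its left, z up, the work surface at z = 0. Lengths are in m, angles in rad, forces in N, time in s.
With the tool pointing down it reaches from about 0.425 to 0.875 m from the base axis. Payload 4.7 kg.
Tool frame: the origin (TCP) lies at the very end of the fingers, on their centre line; the grasp point (between the pads) lies 19 mm behind it; z points along the fingers, y is the line along which they close (so a half turn about z gives the same grasp; the last joint's range is limited). The gripper opens to 87 mm and grips with 3 to 60 N. Pads are 19 mm wide; open, the fingers measure 117 mm over their backs; the gripper's body (75 mm by 190 mm) begins 51 mm behind the grasp point.
Start: joints at [-1.138, 0.321, -0.07, 1.45, 0.023, 1.371, -0.057], TCP at [0.264, 0.594, 0.223] pointing down, gripper open.
Joint ranges: [-2.86, 2.86], [-0.3, 2.09], [-1.38, 1.24], [0.06, 2.45], [-1.56, 4.7], [0.09, 2.05], [-2.69, 2.69]. Speed limits (rad/s): [2.57, 2.57, 3.14, 3.14, 3.14, 3.14, 3.14].

### API

Orientations are given as a 3x3 rotation matrix whose columns are the frame's x, y, z axes.
In Python, from cell import bot gives the robot as it stands. The module is installed in compiled form; this text tells all that it offers. Calls block until the motion is done:
- bot.goto(position, orientation): joint-space move of the TCP to a pose.
- bot.line_to(position, feed=0.15, orientation=None): straight line of the TCP; orientation=None keeps the orientation; feed is the mean speed in m/s.
- bot.move_joints(angles): joint-space move.
- bot.ungrasp() and bot.close(grasp_force=None): open the fingers fully, or close them until they stop; grasp_force is the grip in N (None keeps the last).
- bot.pause(seconds).
- bot.inverse_kinematics(position, orientation): joint angles nearest the present ones, or None.
- bot.observe(): the state.
- bot.camera(name): name is "scene" or "top" or "wrist"; returns a dict with "img" (420x560x3 uint8, red, green, blue), "camera_matrix" (3x3 intrinsics, pixels), "eye" and "attitude" of the camera in the world. Camera axes: x right, y up, looking along -z (the intrinsics and any distortion apply to the point x, -y, -z); pixel columns grow to the right and rows downward; lengths in m; the calibration is good to about 2 mm. The wrist camera is an equidistant fisheye: a pixel r from the principal point sees the ray r / f radians off the axis. A picture is of the moment at which its call begins. There is no depth.
A pose or a line that the arm cannot do raises bot.IKError and nothing moves.
- bot.hand_in(): hands the job in; it is judged then, once.
The state is a dict: "time_s": time; "joints": joint angles; "joint_velocities": joint speeds; "joint_torque": joint torques, N m; "eef_pos": TCP position; "ee_rot": TCP orientation; "wrist_force": force on the tool from outside, world axes, zero at the start; "wrist_torque": the same for the moment, N m; "width": opening from 0.0 (shut) to 1.0 (fully open); "grip_force": force on a finger pad.
Only numpy, scipy, OpenCV 4.12 (cv2) and the standard library are available. Lean on these libraries where they do the work, as an engineer would, in place of code of your own. Each camera call takes 0.05 s, during which the arm holds its last target. There are 200 camera calls.

### The job

The pulley on the shaker drive needs its retaining ring. Draw the yellow lock bar fully back so that the ring pliers come free, put the plier tips into the two eyes of the steel ring on the wooden pad, spread the ring with the pliers and slide it down the shaft onto the pulley face, and let it close into the shaft's groove. Then hang the pliers upright in their blue stand again (the bar stays back), and leave the other things on the bench alone.

Things in the scene. Friction and masses are not known exactly. Their poses are not given: they have to be found in the camera images.
- lockbar (a joint): Slide of the yellow lock bar on the pliers' stand, m: 0 = in (the flat bar, 30 wide and 10 high, passes between the plier handles, which can then be neither squeezed nor lifted), 0.048 = drawn fully back. It slides along the stand's +x with about 1.5 N friction and stays where it is left.
- lockbar_knob (a point): Centre of the red upright knob on the lock bar, to be gripped from above: 14 (x) by 16 (y) mm, 42 tall, this point 22 mm above its foot, 147 above the table. Moves with the bar; its x axis is the draw direction (away from the pliers). With the bar in, the knob stands 64 mm from the pliers on the stand's +x side.
- stand_rest (a point): Blue stand: where the pliers' pivot centre lies when parked, 82 mm above the table; z up, x the draw direction of the bar. Two rails along y (100 long), tops 7 mm below this point, with a slot between them (x -12 to +12 mm); the pliers' hub lies on the rails, the lower jaws (11 mm in x) hang in the slot. The bar's guide posts stand at x = 31 to 49 mm, 125 mm tall.
- pliers_tips (a point): Spring-open ring pliers, tips down: the middle between the tips, level with their shoulders, 60 mm below the pivot centre (z up to the handles, y from arm to arm, x along the pivots). Tips are 4 x 4 mm pins reaching 5.5 mm below this level, at y = +8 and -8 mm at rest; the shoulders, 11 (x) by 9 (y) mm, rest on the eyes' tops.
- pliers_grip (a point): Middle between the orange handles, 66 mm above the pivot centre: the place to grip from above (fingers close along the pliers' y). Handles are bars 16 mm wide (x), tops 24 mm above this point. Width over them here: 56 mm at rest, 52 at joint 0.03, about 21 fully squeezed; the spring pushes 10 to 15 N on each handle. Pliers weigh about 170 g.
- pliers_l (a joint): Angle of one plier arm, rad: 0 = handles apart (at rest), 0.27 = fully squeezed (stop); the other mirrors it. Each tip moves outward 60 mm x this value and leans outward, which holds the ring on it. To enter the eyes or leave the seated ring, hold the pliers barely squeezed (52 to 54 mm over the handles); below about 50 mm the ring starts to spread.
- ring_mid (a point): Dark steel retaining ring, flat: centre of its round opening, 2 mm above its underside (4 thick, outer radius 25). x points to the two eyes and the gap, z up. Closed, its side teeth reach in to 13 mm radius and cannot pass the 30 mm shaft. Spread to joint ring_l 0.2 or more it passes with 2 to 3 mm to spare when this point is over the shaft axis, or up to 2 mm to its -x side.
- ring_eyes (a point): Middle between the two eyes of the ring, on their top face, 28 mm along the ring's x from its centre. Each eye is a through hole 9 mm (x) by 8 mm (y), its centre at y = +9 and -9 mm when the ring is closed. The eyes lie over solid wood on the pad; the plier tips do not reach through.
- ring_l (a joint): Spread of one ring arm, rad: 0 = closed (also when closed in the groove); the other arm mirrors it, and each eye moves outward about 50 mm x this value against a spring of 1 to 3 N. About 0.22 to 0.25 when the pliers in its eyes are fully squeezed. On the shaft but not in the groove it cannot close below 0.08.
- shaft_seat (a point): Centre of the flat face of the aluminium pulley (radius 51 mm) on the green drive unit, on the shaft axis, 72 mm above the table; z up. The ring is to lie on this face. The shaft is 30 mm in diameter and stands up 20 mm above this face, its top edge bevelled by 3 mm; the groove (diameter 23) runs from the face to 7 mm above it.
- pad: Wooden pad 100 x 100 x 30 mm on which the ring lies at the start; origin at the centre of its underside. A brass stud of radius 8 mm stands 3.5 mm above it, inside the ring.
- bottle_amber: Amber bottle, radius 30, 140 tall; leave alone.
- bottle_clear: Clear bottle, radius 32, 150 tall; leave alone.
- beaker: Glass beaker, radius 40, 100 tall; leave alone.
- screwdriver: Blue screwdriver lying on the bench, 200 long; leave alone.
- wrench: Steel spanner lying on the bench, 180 long; leave alone.
- jar: White jar, radius 32, 70 tall; leave alone.
- parts_tray: Blue parts tray, 120 x 90 x 30; leave alone.
Not all that is in view belongs to the job. Leave any pink look-alike of the part that bears lockbar alone.

How it is judged:
On the way, in this order (a step that is already met when the one before it is completed fails the run):
1. the lock bar is drawn back (value of joint lockbar above 0.035 m), for 0.1 s.
2. the ring is lifted clear of the pad, spread on the plier tips (value of joint ring_l above 0.12 rad and z of ring_mid in the frame of pad above 0.045 m and distance between ring_eyes and pliers_tips below 0.015 m), for 0.2 s.
3. the ring, still spread by the pliers, is down around the shaft at the groove (value of joint ring_l above 0.08 rad and distance between ring_eyes and pliers_tips below 0.018 m and horizontal distance between ring_mid and shaft_seat below 0.01 m and z of ring_mid in the frame of shaft_seat below 0.007 m).
At the end, for the whole second after the job is handed in: Ring closed in the groove (spread under 0.04 rad, centre within 8 mm of the shaft axis, at most 5.5 mm above the pulley face, tilt under 7 degrees), clear of the pliers. Pliers at rest, released, upright in their stand: tips within 25 mm sideways, 5 mm in height. Lock bar back over 35 mm (value of joint ring_l below 0.04 rad and horizontal distance between ring_mid and shaft_seat below 0.008 m and z of ring_mid in the frame of shaft_seat below 0.0055 m and angle between ring_mid's own z axis and vertical below 0.12 rad and value of joint lockbar above 0.035 m and horizontal distance between pliers_tips and stand_rest below 0.025 m and z of pliers_tips in the frame of stand_rest between -0.065 and -0.055 m and angle between pliers_tips's own z axis and vertical below 0.15 rad and value of joint pliers_l below 0.05 rad and contact force between pliers and ring below 0.01 N and linear speed of each of pliers, ring below 0.02 m/s); the robot touches nothing.
It fails at once if a bystander (bottle, beaker, tool, jar or tray) is moved by more than 3 cm (distance of any of bottle_amber, bottle_clear, beaker, screwdriver, wrench, jar, parts_tray from where it was at the start of the episode above 0.03 m).
It also fails if it takes over 72 s, if anything falls off the work surface, if the arm or the gripper's body presses on something with over 40 N, if the wrist force passes 120 N, or if a joint passes its speed limit or range.

## Working session

There is one attempt and no reset: what is moved stays moved. The work goes in short steps, each a Python script; the robot and the scene stay as the last script left them, time stands still between calls to the robot, and variables do not carry over. Pictures are saved under pics/ and viewed, at most 10 in all, crops included, and the job is handed in when it is done.

```bash
mkdir -p pics; python3 - <<'E'
from cell import bot
import cv2,numpy as np
for n in("top","scene"):
    c=bot.camera(n); cv2.imwrite(f"pics/{n}0.png",c["img"][:,:,::-1]); print(n,c["camera_matrix"],c["eye"],c["attitude"])
a=cv2.imread("pics/top0.png");
cv2.imwrite("pics/top0b.png",cv2.resize(a,(800,600),interpolation=cv2.INTER_CUBIC))
o=bot.observe();print(o["time_s"],o["eef_pos"],o["ee_rot"],o["width"])
E
```

```text
top [[488.91103957   0.         280.83818566]
 [  0.         488.91103957 200.94182958]
 [  0.           0.           1.        ]] [0.3873733  0.00741086 1.4594138 ] [[ 0.00439881  0.99349861 -0.11375922]
 [-0.99983434  0.00236033 -0.01804773]
 [-0.01766189  0.11381976  0.99334441]]
scene [[460.70067608   0.         288.53938881]
 [  0.         460.70067608 210.6623305 ]
 [  0.           0.           1.        ]] [1.44012542 0.98670831 1.00972269] [[-0.73017259 -0.39311029  0.55884907]
 [ 0.68320462 -0.40939442  0.60467153]
 [-0.00891291  0.82332285  0.56750335]]
0.1 [0.26418087 0.5933535  0.22157545] [[-9.13581543e-01  4.06655078e-01 -6.41443249e-04]
 [ 4.06655578e-01  9.13580126e-01 -1.61055478e-03]
 [-6.89304777e-05 -1.73221960e-03 -9.99998497e-01]] 1.001554149304457
```

View pics/top0b.png

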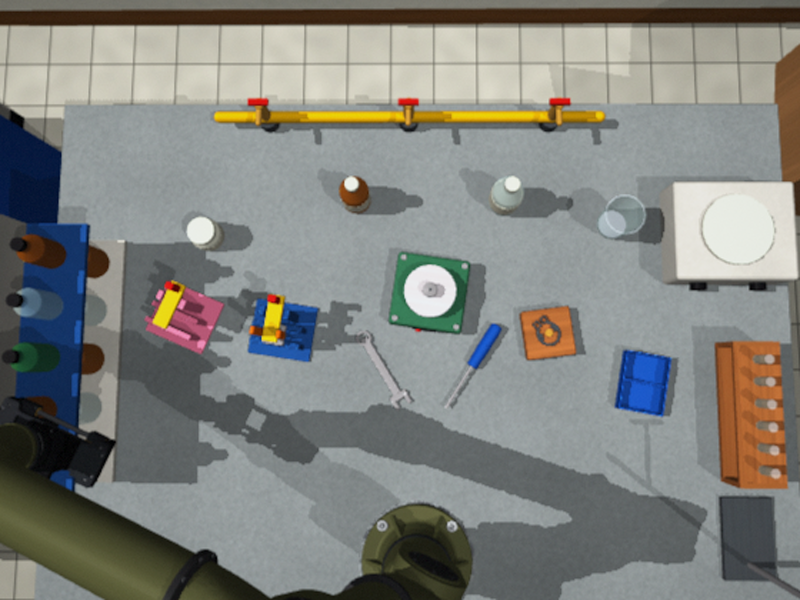

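View pics/scene0.png

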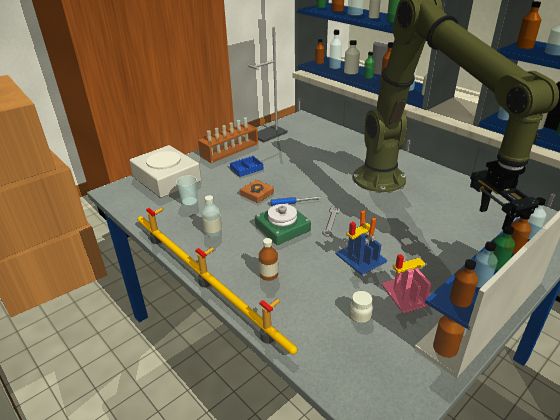

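The blue stand with the orange-handled pliers is at about (284,330) in the 800x600 top view, and the pink look-alike without pliers is at (185,315). The blue one fits the description. The pulley is at (430,290), and the pad with the ring is at (548,332). One enlarged mosaic will confirm this.

```bash
cat > h.py <<'E'
import numpy as np,cv2
from cell import bot
def ray(c,u,v):
    K=c["camera_matrix"]; return c["attitude"]@np.array([(u-K[0,2])/K[0,0],-(v-K[1,2])/K[1,1],-1.])
def at_z(c,u,v,z):
    d=ray(c,u,v); e=np.array(c["eye"]); return e+d*(z-e[2])/d[2]
def fish(c,u,v,z):
    K=c["camera_matrix"]; x=(u-K[0,2])/K[0,0]; y=(v-K[1,2])/K[1,1]; r=np.hypot(x,y)
    s=np.sin(r)/max(r,1e-9); d=c["attitude"]@np.array([x*s,-y*s,-np.cos(r)]); e=np.array(c["eye"])
    return e+d*(z-e[2])/d[2]
def fproj(c,p):
    q=np.array(c["attitude"]).T@(np.array(p)-c["eye"]); x,y,z=q[0],-q[1],-q[2]
    t=np.arctan2(np.hypot(x,y),z)/max(np.hypot(x,y),1e-9); K=c["camera_matrix"]
    return K[0,2]+K[0,0]*x*t,K[1,2]+K[1,1]*y*t
def R(yaw):  # tool down, tool y axis at angle yaw in world xy
    y=np.array([np.cos(yaw),np.sin(yaw),0]); z=np.array([0,0,-1.]); return np.column_stack([np.cross(y,z),y,z])
E
python3 - <<'E'
import cv2,numpy as np
a=cv2.imread("pics/top0.png")
def cr(u,v,w,h,s):return cv2.resize(a[v:v+h,u:u+w],None,fx=s,fy=s,interpolation=cv2.INTER_CUBIC)
top=np.hstack([cr(165,195,66,66,6),cr(265,168,67,66,6)])
b=cr(355,205,60,33,6)
print(top.shape)
L=cr(355,205,55,50,6) # ring
out=np.zeros((600,800,3),np.uint8)
out[:300,:400]=cr(168,200,80,60,5);out[:300,400:]=cr(262,170,80,60,5);out[300:,:400]=cr(345,205,80,60,5);out[300:,400:]=cr(95,190,80,60,5)
cv2.imwrite("pics/mos.png",out)
E
```

```text
(396, 798, 3)
```

View pics/mos.png

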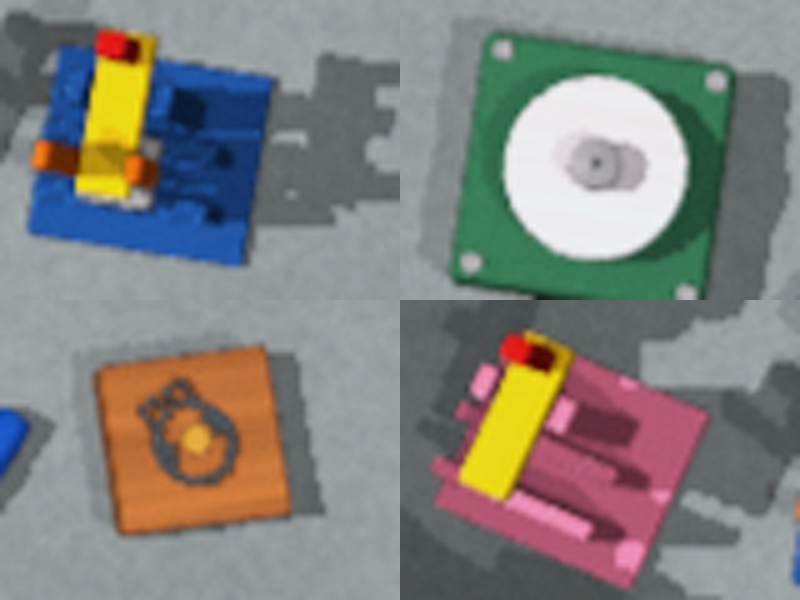

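Mosaic: the blue stand's red knob top is at full-frame pixel (190.4,208.4), and its two orange handle tops are at (179,231.4) and (196.2,234). The shaft top is at (301.2,202.6), and the pulley face is at (381,203). The ring centre is at (384.2,233), with its eyes towards the upper left at (378,225). The pink twin has no pliers.

```bash
python3 - <<'E'
from h import *
c=bot.camera("top")
P=lambda n,u,v,z:print(n,at_z(c,u,v,z).round(4))
P("knob",190.4,208.4,.167);P("h1",179,231.4,.172);P("h2",196.2,234,.172)
P("shaft",301.2,202.6,.092);P("pulley",262+39.2,170+33.4,.072);P("ring",384.2,233,.032);P("eyes",378,225,.034)
h1=at_z(c,179,231.4,.172);h2=at_z(c,196.2,234,.172);k=at_z(c,190.4,208.4,.167);m=(h1+h2)/2
print(m,np.linalg.norm((h1-h2)),k-m,np.linalg.norm((k-m)[:2]), np.arctan2(*(k-m)[1::-1]),np.arctan2(*(h1-h2)[1::-1]))
b=[(100+345-100+95/5-0,0)]
# pad corners (mosaic lower-left crop)
for u,v in[(97,370),(265,347),(290,514),(120,533)]: P("pad",345+u/5,205+(v-300)/5,.03)
for u,v in[(63,45),(272,77),(243,265),(30,233)]: P("stand base",168+u/5,200+v/5,.01)
yaw=np.arctan2(*(h1-h2)[1::-1])
# view pose: above knob/pliers, wrist cam
bot.goto(np.array([k[0]-.0,k[1],.27]),R(yaw))
c=bot.camera("wrist");cv2.imwrite("pics/w1.png",c["img"][:,:,::-1]);print(c["camera_matrix"],c["eye"],c["attitude"])
o=bot.observe();print(o["time_s"],o["eef_pos"],o["joints"])
E
```

```text
knob [0.5148 0.2719 0.167 ]
h1 [0.4532 0.2995 0.172 ]
h2 [0.4465 0.2538 0.172 ]
shaft [ 0.5394 -0.025   0.092 ]
pulley [ 0.5393 -0.0255  0.072 ]
ring [ 0.4578 -0.2675  0.032 ]
eyes [ 0.4809 -0.2496  0.034 ]
[0.44983207 0.27664725 0.172     ] 0.04623830061650588 [ 0.06496962 -0.00476314 -0.005     ] 0.06514399186044594 -0.07318243273092757 1.425451070136497
pad [ 0.4985 -0.2111  0.03  ]
pad [ 0.5123 -0.3091  0.03  ]
pad [ 0.4152 -0.3214  0.03  ]
pad [ 0.4038 -0.2229  0.03  ]
stand base [0.5284 0.3334 0.01  ]
stand base [0.5096 0.2078 0.01  ]
stand base [0.3981 0.2229 0.01  ]
stand base [0.4164 0.3499 0.01  ]
[[325.1922621    0.         280.40504141]
 [  0.         325.1922621  207.18148238]
 [  0.           0.           1.        ]] [0.43891119 0.28258249 0.43123532] [[ 1.42643577e-01 -9.51436012e-01 -2.72804554e-01]
 [ 9.89774035e-01  1.37233292e-01  3.89150873e-02]
 [ 4.12651468e-04 -2.75565851e-01  9.61282108e-01]]
1.7167 [0.5139004  0.27362909 0.26971687] [-0.6458448   0.15640604  0.12621013  1.55916918 -0.02047981  1.42765882
  0.90993025]
```

View pics/w1.png

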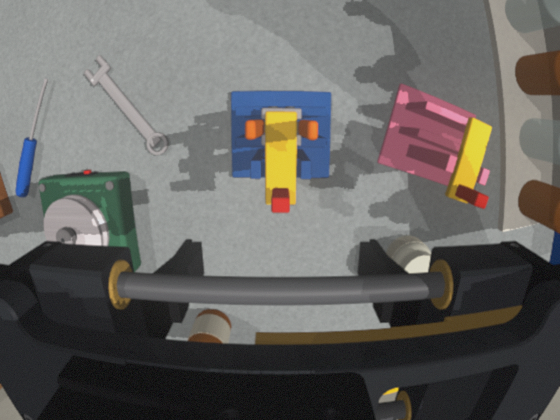

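The wrist view confirms the blue stand: the knob is near (280,201), the handles near (254,130) and (311,130), and the bar is in. Next I'll read the exact edges.

```bash
python3 - <<'E'
from h import *
c=bot.camera("wrist");a=c["img"].astype(int)
print("col280",[(v,tuple(a[v,280])) for v in range(184,216)])
red=(a[:,:,0]>90)&(a[:,:,1]<60)&(a[:,:,2]<60)
v,u=np.where(red[180:220,260:300]);print("red",u.min()+260,u.max()+260,v.min()+180,v.max()+180)
org=(a[:,:,0]>150)&(a[:,:,1]>60)&(a[:,:,1]<140)&(a[:,:,2]<80)
for lo,hi in((240,268),(298,326)):
    v,u=np.where(org[110:150,lo:hi]);print("org",u.min()+lo,u.max()+lo,v.min()+110,v.max()+110)
K=np.array([.5148,.2719,.167]);b=-.0732+np.pi*0
for yaw in(-.145,):
    ex=np.array([np.cos(yaw),np.sin(yaw),0]);ey=np.array([-ex[1],ex[0],0])
    for s,t,z in((-7,-8,.167),(7,8,.167),(-7,8,.125),(7,-8,.125)):print(s,t,z,fproj(c,K*[1,1,0]+[0,0,z]+ex*s/1e3+ey*t/1e3))
E
```

```text
col280 [(184, (np.int64(229), np.int64(204), np.int64(60))), (185, (np.int64(230), np.int64(206), np.int64(63))), (186, (np.int64(228), np.int64(203), np.int64(62))), (187, (np.int64(207), np.int64(172), np.int64(55))), (188, (np.int64(138), np.int64(98), np.int64(50))), (189, (np.int64(108), np.int64(54), np.int64(49))), (190, (np.int64(113), np.int64(59), np.int64(52))), (191, (np.int64(113), np.int64(56), np.int64(50))), (192, (np.int64(116), np.int64(61), np.int64(53))), (193, (np.int64(115), np.int64(56), np.int64(50))), (194, (np.int64(114), np.int64(57), np.int64(51))), (195, (np.int64(114), np.int64(58), np.int64(52))), (196, (np.int64(119), np.int64(60), np.int64(54))), (197, (np.int64(143), np.int64(60), np.int64(54))), (198, (np.int64(180), np.int64(63), np.int64(56))), (199, (np.int64(206), np.int64(66), np.int64(60))), (200, (np.int64(213), np.int64(64), np.int64(57))), (201, (np.int64(215), np.int64(66), np.int64(59))), (202, (np.int64(216), np.int64(66), np.int64(59))), (203, (np.int64(215), np.int64(68), np.int64(59))), (204, (np.int64(215), np.int64(66), np.int64(60)
[... 241 characters left out ...]
4(66), np.int64(60))), (210, (np.int64(214), np.int64(65), np.int64(58))), (211, (np.int64(205), np.int64(67), np.int64(62))), (212, (np.int64(180), np.int64(88), np.int64(85))), (213, (np.int64(155), np.int64(127), np.int64(125))), (214, (np.int64(154), np.int64(156), np.int64(152))), (215, (np.int64(156), np.int64(159), np.int64(156)))]
red 273 287 189 197
org 246 267 119 149
org 308 317 121 139
-7 -8 0.167 (np.float64(270.9546399546924), np.float64(200.2887815084447))
7 8 0.167 (np.float64(289.8219192740242), np.float64(216.21560969480507))
-7 8 0.125 (np.float64(288.7430254795599), np.float64(189.22842437856605))
7 -8 0.125 (np.float64(272.22787217316795), np.float64(203.17886329030014))
```

```bash
python3 - <<'E'
from h import *
c=bot.camera("wrist")
k=fish(c,280.3,205,.167);h=fish(c,282.3,130,.172);print(k,h,np.hypot(*(k-h)[:2]),np.arctan2(*(k-h)[1::-1]))
o=bot.observe();print(o["eef_pos"])
yaw=-.146;ex=np.array([np.cos(yaw),np.sin(yaw),0])
kn=(k+np.array([.5148,.2719,0]))/2; kn=k.copy()
rot=R(np.pi/2+yaw)
kn[2]=.20;bot.goto(kn,rot)
c=bot.camera("wrist");cv2.imwrite("pics/w2.png",c["img"][:,:,::-1])
kn[2]=.130;bot.line_to(kn,.08);print(bot.observe()["eef_pos"],kn)
bot.close(35);o=bot.observe();print(o["width"]*87,o["grip_force"],o["wrist_force"])
bot.line_to(kn+ex*.048,.06);o=bot.observe();print(o["eef_pos"],o["wrist_force"],o["width"]*87,o["time_s"])
c=bot.camera("wrist");cv2.imwrite("pics/w3.png",c["img"][:,:,::-1])
E
```

```text
[0.51195773 0.27207195 0.167     ] [0.44985941 0.28259639 0.172     ] 0.0629838521291115 -0.16788484318922406
[0.51407167 0.27333159 0.2697283 ]
[0.51239306 0.2722881  0.13057731] [0.51195773 0.27207195 0.13      ]
15.523100411767787 34.99926549674001 [ 1.36002774  4.26979251 -3.14593122]
[0.55959558 0.26629808 0.13003213] [ 1.38351397  5.92109623 -1.12661219] 15.811980936764762 5.3667
```

View pics/w3.png

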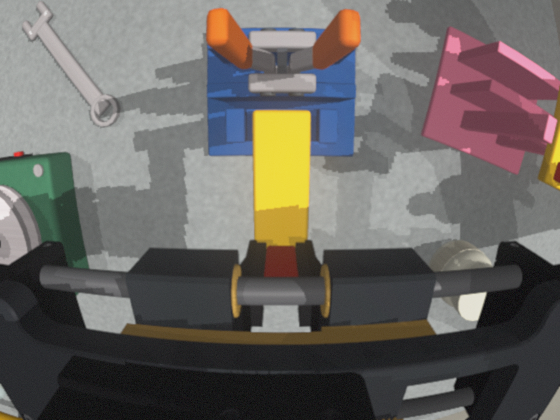

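The bar is drawn back: its yellow end is at (282,112), clear of the handles at (228,35) and (345,35). Next is the pliers, closing at increasing force to find the "barely squeezed" setting.

```bash
python3 - <<'E'
from h import *
yaw=-.146;ex=np.array([np.cos(yaw),np.sin(yaw),0])
bot.ungrasp();p=np.array(bot.observe()["eef_pos"]);bot.line_to([p[0],p[1],.235],.2)
g=np.array([.4490,.2815,.24]);bot.line_to(g,.2,R(np.pi/2+yaw))
g[2]=.129;bot.line_to(g,.12);o=bot.observe();print(o["eef_pos"],o["wrist_force"],o["time_s"])
for f in(6,9,11,12,13):
    bot.close(f);bot.pause(.1);o=bot.observe();print(f,o["width"]*87,o["grip_force"],o["wrist_force"],o["eef_pos"],o["time_s"])
    if o["width"]*87<54.3:break
E
```

```text
[0.44965069 0.28181685 0.12981067] [ 1.34839249 -0.66368306 -0.43597266] 9.2
6 58.64671710193269 6.000037097255699 [0.29613139 0.64942713 1.6071278 ] [0.44912139 0.28172454 0.12921009] 9.9083
9 52.20392286311795 9.00044286279126 [-0.31296009 -0.55987669  5.05468676] [0.44932732 0.28173873 0.1298006 ] 10.275
```

```bash
python3 - <<'E'
from h import *
bot.close(8);bot.pause(.1);o=bot.observe();print(o["width"]*87,o["wrist_force"])
for y in(2.23,2.23-np.pi):print(bot.inverse_kinematics([.4809,-.2496,.145],R(y)))
print(o["joints"])
p=np.array(o["eef_pos"]);bot.line_to([p[0],p[1],.26],.15);o=bot.observe();print(o["width"]*87,o["wrist_force"],o["time_s"])
E
```

```text
57.954284182764624 [-0.03302165  0.45177935  3.50009829]
[ 1.00103745  0.19466292 -0.63126517  1.80246212  0.12358163  1.18397324
  2.56200451]
[-0.17055154  0.1613651   0.6607918   1.84243331 -0.10714594  1.17340023
 -0.38607528]
[-0.68859328  0.13437486  0.08457755  1.87009439 -0.01249515  1.13717438
  0.82533221]
55.16036935495661 [-0.46978866 -0.57291016 -2.36448274] 11.625
```

```bash
python3 - <<'E'
from h import *
bot.goto([.4809,-.2496,.175],R(2.23-np.pi));bot.pause(.2)
c=bot.camera("wrist");a=c["img"][:,:,::-1];cv2.imwrite("pics/w4.png",a)
o=bot.observe();print(o["eef_pos"],o["width"]*87,o["wrist_force"],o["time_s"]);e=np.array(o["eef_pos"]);Rt=np.array(o["ee_rot"])
np.savez("w4.npz",K=c["camera_matrix"],eye=c["eye"],att=c["attitude"],e=e,Rt=Rt)
for s in(-1,1):print("tip bottom exp",fproj(c,e+Rt@[0,s*.0096,.113]))
q=fproj(c,[.4809,-.2496,.034]);print(q)
u0,v0=int(q[0])-80,int(q[1])-60;print(u0,v0)
cv2.imwrite("pics/w4c.png",cv2.resize(a[v0:v0+120,u0:u0+160],(800,600),interpolation=cv2.INTER_CUBIC))
E
```

```text
[ 0.48127891 -0.24901951  0.17505742] 55.478145421283614 [ 0.27191793 -0.27799198 -2.30190533] 13.825
tip bottom exp (np.float64(268.2593493399611), np.float64(202.6824297077843))
tip bottom exp (np.float64(290.2056828653691), np.float64(202.6889734458845))
(np.float64(279.5542651867343), np.float64(195.67379066098076))
199 135
```

View pics/w4c.png

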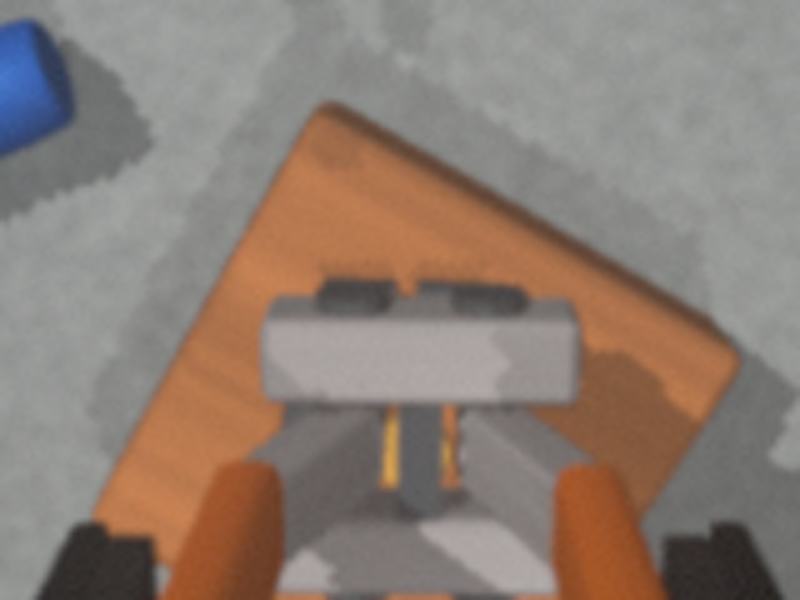

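The hub plate at crop (420,350) hides the tips, and the eyes just show behind it at (355,290) and (475,290). I'll shift the tool so the whole ring lies under the camera and measure it there.

```bash
python3 - <<'E'
from h import *
Rt=R(2.23-np.pi);bot.line_to(np.array([.472,-.2565,.2])-Rt[:,0]*.075,.15);bot.pause(.3)
c=bot.camera("wrist");a=c["img"][:,:,::-1];cv2.imwrite("pics/w5.png",a)
o=bot.observe();print(o["eef_pos"],o["time_s"])
np.savez("w5.npz",camera_matrix=c["camera_matrix"],eye=c["eye"],attitude=c["attitude"])
q=fproj(c,[.472,-.2565,.034]);u0,v0=int(q[0])-48,int(q[1])-36;print(u0,v0)
cv2.imwrite("pics/w5c.png",cv2.resize(a[v0:v0+72,u0:u0+96],(768,576),interpolation=cv2.INTER_CUBIC))
E
```

```text
[ 0.41302555 -0.30200289  0.19972756] 14.925
231 80
```

View pics/w5c.png

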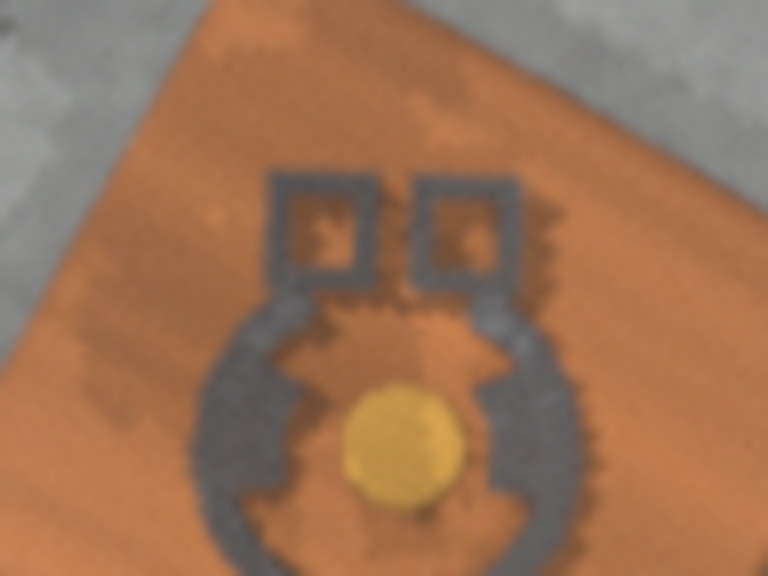

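```bash
python3 - <<'E'
from h import *
c=np.load("w5.npz");f=lambda x,y,z:fish(c,231+(x+.5)/8-.5,80+(y+.5)/8-.5,z)
l=f(324,231.5,.034);r=f(467,232,.034);m=(l+r)/2
print("eyes",l,r,m,np.linalg.norm(l-r),"yaw y",np.arctan2(*(r-l)[1::-1]))
ll=f(195,440,.034);rr=f(583,440,.034);print("sides",ll,rr,np.linalg.norm(ll-rr),(ll+rr)/2)
s=f(403,446,.0335);print("stud",s)
print("ringx",np.arctan2(*(m-(ll+rr)/2)[1::-1]),np.linalg.norm(m-(ll+rr)/2))
E
```

```text
eyes [ 0.47303792 -0.24496267  0.034     ] [ 0.48385035 -0.25899092  0.034     ] [ 0.47844413 -0.2519768   0.034     ] 0.017711587979727845 yaw y -0.9141400703554586
sides [ 0.44245776 -0.24816062  0.034     ] [ 0.47221425 -0.28650737  0.034     ] 0.04853784215671171 [ 0.457336 -0.267334  0.034   ]
stud [ 0.45768565 -0.26928614  0.0335    ]
ringx 0.6289770191911741 0.026103579352054873
```

```bash
cat >> h.py <<'E'
def st(tag=""):
    o=bot.observe();print(tag,np.round(o["eef_pos"],4),"w",round(o["width"]*87,1),"g",round(o["grip_force"],1),"F",np.round(o["wrist_force"],1),"T",np.round(o["wrist_torque"],2),"t",o["time_s"]);return o
E
python3 - <<'E'
from h import *
p=np.array([.4784,-.2520,.165]);bot.line_to(p,.15,R(-.92));bot.line_to([*p[:2],.152],.08);bot.pause(.1);st()
for z in np.arange(.150,.1415,-.0015):
    bot.line_to([*p[:2],z],.05);o=st(round(z,4))
    if o["wrist_force"][2]>1.5:break
E
```

```text
[ 0.4782 -0.2524  0.1521] w 55.5 g 8.0 F [-0.7 -0.3 -1.9] T [-0.11  0.12  0.  ] t 16.0833
0.15 [ 0.4784 -0.252   0.15  ] w 55.4 g 8.0 F [ 0.3 -0.2 -1. ] T [-0.06  0.06 -0.02] t 16.3333
0.1485 [ 0.4785 -0.252   0.1486] w 56.3 g 8.0 F [-0.7  0.1 -0.7] T [ 0.03  0.15 -0.  ] t 16.5833
0.147 [ 0.4791 -0.2523  0.148 ] w 57.5 g 8.0 F [0.1 0.8 5.4] T [0.05 0.3  0.  ] t 16.8333
```

Contact came at the eye tops, with the pins about 1 mm above, so they have not entered. I'll probe a few small offsets.

```bash
python3 - <<'E'
from h import *
Rt=R(-.92);p0=np.array([.4784,-.2520,0])
for dx,dy in((0,0),(2,0),(-2,0),(0,1.5),(0,-1.5),(3.5,0),(-3.5,0),(2,1.5),(2,-1.5),(-2,1.5),(-2,-1.5)):
    p=p0+Rt[:,0]*dx/1e3+Rt[:,1]*dy/1e3
    p[2]=.1505;bot.line_to(p,.08);p[2]=.1465;bot.line_to(p,.05);o=st((dx,dy));print("   tool T",np.round(Rt.T@o["wrist_torque"],2))
    if o["wrist_force"][2]<1.5:break
E
```

```text
(0, 0) [ 0.4789 -0.2524  0.1469] w 56.0 g 8.0 F [-0.1 -0.2  3.9] T [-0.12  0.14 -0.  ] t 17.3333
   tool T [-0.01 -0.19  0.  ]
(2, 0) [ 0.4801 -0.2508  0.1465] w 56.4 g 8.0 F [-0.2 -0.6  1.3] T [0.02 0.18 0.  ] t 17.8333
   tool T [ 0.12 -0.13 -0.  ]
```

```bash
python3 - <<'E'
from h import *
Rt=R(-.92);p=np.array([.4784,-.2520,0])+Rt[:,0]*.002
for z in(.1455,.1445,.1435,.1425):
    p[2]=z;bot.line_to(p,.05);o=st(z)
    if o["wrist_force"][2]>4:break
E
```

```text
0.1455 [ 0.4805 -0.2509  0.1462] w 56.7 g 8.0 F [-0.7  0.3  6.2] T [0.06 0.29 0.04] t 18.0833
```

Not in yet. I'll lift slightly and compare how the pliers sit in the grip now against w4 and the parked view w3.

```bash
python3 - <<'E'
from h import *
Rt=R(-.92);p=np.array([.4784,-.2520,.175]);bot.line_to(p,.15);bot.pause(.3);st()
c=bot.camera("wrist");n=c["img"][:,:,::-1];cv2.imwrite("pics/w6.png",n)
np.savez("w6.npz",camera_matrix=c["camera_matrix"],eye=c["eye"],attitude=c["attitude"])
s=bot.camera("scene");si=s["img"][:,:,::-1]
d=np.array(s["attitude"]).T@(np.array([.4784,-.252,.06])-s["eye"]);K=s["camera_matrix"];u=int(K[0,2]-K[0,0]*d[0]/d[2]);v=int(K[1,2]+K[1,1]*d[1]/d[2]);print(u,v)
w3=cv2.imread("pics/w3.png");w4=cv2.imread("pics/w4.png")
f=lambda a,u,v,w,h:cv2.resize(a[v:v+h,u:u+w],(400,300),interpolation=cv2.INTER_CUBIC)
cv2.imwrite("pics/m2.png",np.vstack([np.hstack([f(w3,200,0,160,120),f(w4,220,170,120,90)]),np.hstack([f(n,220,170,120,90),f(si,u-32,v-24,64,48)])]))
E
```

```text
[ 0.4779 -0.2518  0.1741] w 54.9 g 8.0 F [-0.4 -0.3 -1.5] T [-0.06  0.12  0.08] t 18.7333
254 184
```

View pics/m2.png

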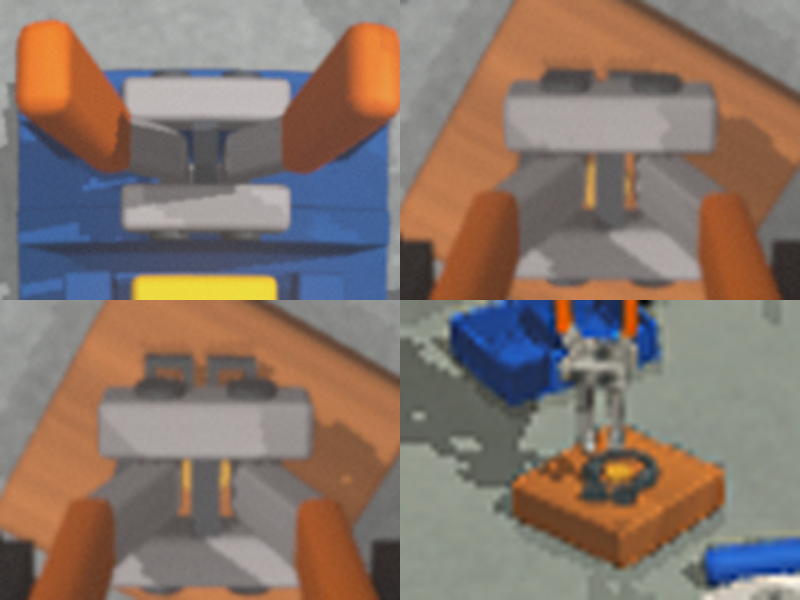

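```bash
python3 - <<'E'
from h import *
w4=np.load("w4.npz");c4=dict(camera_matrix=w4["K"],eye=w4["eye"],attitude=w4["att"]);c6=np.load("w6.npz")
def loc(c,e,Rt,u,v,h):return (Rt.T@(fish(c,u,v,e[2]+h)-e)*1e3).round(1)
F=lambda x,y,u0,v0,s:(u0+x/s-.5+.5/s,v0+y/s-.5+.5/s)
s=10/3
for n,c,e,Rt,pts in(("w4",c4,w4["e"],w4["Rt"],[(610-400,123.5),(608-400,250)]),("w6",c6,np.array([.4779,-.2518,.1741]),R(-.92),[(206,129.5),(206,256)])):
    for P in pts:print(n,loc(c,e,Rt,*F(*P,220,170,s),-.040))
# expected scene pixels of eyes and tips
sc=bot.camera("scene");K=sc["camera_matrix"];Rt=R(-.92)
def pj(p):
    d=np.array(sc["attitude"]).T@(np.array(p)-sc["eye"]);return np.round([(K[0,2]-K[0,0]*d[0]/d[2]-222)*6.25+400,(K[1,2]+K[1,1]*d[1]/d[2]-160)*6.25+300])
e=np.array(bot.observe()["eef_pos"]);print(e)
for sg in(-1,1):print("tip",pj(e+[0,0,-.113]+Rt[:,1]*sg*.0096),"eye",pj(np.array([.4784,-.252,.034])+Rt[:,1]*sg*.009))
print("pad corner near",pj([.5123,-.3091,.03]),pj([.4985,-.2111,.03]),"per mm x,y",pj(e+Rt[:,0]*.01)-pj(e),pj(e+Rt[:,1]*.01)-pj(e))
E
```

```text
w4 [17.2  2.5 40. ]
w4 [-9.2  2.1 40. ]
w6 [15.8  1.8 40. ]
w6 [-10.7   1.8  40. ]
[ 0.4782714  -0.25194268  0.17465857]
tip [617. 453.] eye [618. 490.]
tip [587. 450.] eye [590. 487.]
pad corner near [507. 479.] [621. 531.] per mm x,y [-4.  8.] [-16.  -1.]
```

The hub sits about (+2.5,+1.8) mm in the tool frame as seen by the same camera that measured the eyes. The TCP should therefore be offset by (-2.5,-1.8) mm, and the scene view agrees on the y sign.

```bash
python3 - <<'E'
from h import *
Rt=R(-.92);p0=np.array([.4784,-.2520,0])
done=False
for dx,dy in((-2.5,-1.8),(-2.5,-3.2),(-4,-2.5),(-1,-2.5)):
    p=p0+Rt[:,0]*dx/1e3+Rt[:,1]*dy/1e3
    p[2]=.151;bot.line_to(p,.08)
    for z in(.1475,.1462,.145,.1438,.1425):
        p[2]=z;bot.line_to(p,.05);bot.pause(.03);o=bot.observe()
        if o["wrist_force"][2]>3:break
    st((dx,dy,z))
    if z<.144:break
E
```

```text
(-2.5, -1.8, 0.1425) [ 0.4753 -0.252   0.1424] w 55.1 g 8.0 F [-0.1  0.6 -1.5] T [-0.08  0.19  0.04] t 20.75
```

The pins are in. Next: seat the shoulders, squeeze, and lift.

```bash
python3 - <<'E'
from h import *
p=np.array([.4784,-.2520,0])+R(-.92)@[-.0025,-.0018,0]
for z in(.1415,.1405,.1395,.1385):
    p[2]=z;bot.line_to(p,.05);bot.pause(.03);o=st(z)
    if o["wrist_force"][2]>2:break
for f in(15,25,40):
    bot.close(f);bot.pause(.1);o=st(f)
    if o["width"]*87<26:break
bot.line_to([p[0],p[1],.165],.08);st()
bot.line_to([p[0],p[1],.235],.15);bot.pause(.2);st()
c=bot.camera("wrist");n=c["img"][:,:,::-1];cv2.imwrite("pics/w7.png",n)
np.savez("w7.npz",camera_matrix=c["camera_matrix"],eye=c["eye"],attitude=c["attitude"],e=bot.observe()["eef_pos"])
s=bot.camera("scene")["img"][:,:,::-1]
f=lambda a,u,v,w,h,W,H:cv2.resize(a[v:v+h,u:u+w],(W,H),interpolation=cv2.INTER_CUBIC)
cv2.imwrite("pics/m3.png",np.hstack([f(n,210,150,140,105,480,360),f(s,222,130,64,72,320,360)]))
E
```

```text
0.1415 [ 0.4753 -0.2521  0.1415] w 55.3 g 8.0 F [ 0.3 -0.1 -2.5] T [-0.07  0.1   0.02] t 21.0333
0.1405 [ 0.4756 -0.2521  0.1409] w 55.8 g 8.0 F [-2.1  0.9  2.6] T [0.2  0.35 0.03] t 21.3167
15 [ 0.4762 -0.2527  0.1416] w 47.5 g 15.0 F [-0.7 -0.1  5.5] T [-0.01  0.31  0.04] t 21.6667
25 [ 0.4775 -0.2544  0.1424] w 32.9 g 25.3 F [ 2.  -3.7  5.9] T [-1.01 -0.51 -0.06] t 22.0833
40 [ 0.4773 -0.2542  0.1424] w 30.3 g 40.1 F [ 1.1 -2.8  5.9] T [-0.89 -0.33 -0.02] t 22.4
 [ 0.4753 -0.2519  0.1652] w 30.2 g 39.2 F [-0.1 -0.4 -2.3] T [-0.1   0.13 -0.  ] t 22.8583
 [ 0.4746 -0.2517  0.2337] w 30.7 g 39.3 F [-0.1  1.1 -1.9] T [-0.1   0.09 -0.02] t 23.675
```

View pics/m3.png

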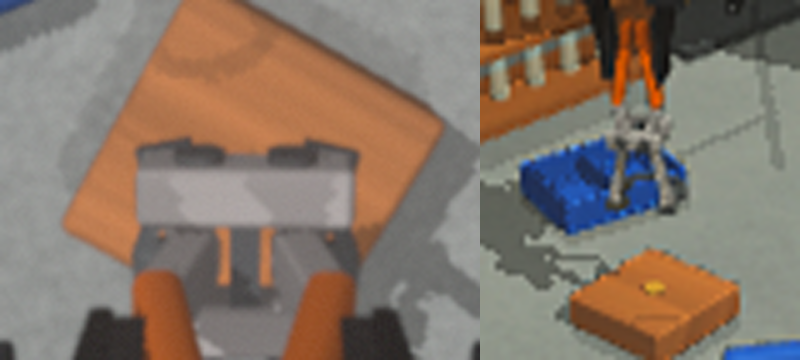

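The ring is on the tips and spread, with both eyes showing past the hub at m3 (160,152) and (335,152). The scene half shows it well above the pad. Next I'll measure the shaft with the same camera.

```bash
python3 - <<'E'
from h import *
w=np.load("w7.npz");Rt=R(-.92);s=480/140
for x,y in((137,152),(358,152),(140,245),(350,245)):
    print("ring pts tool mm",(Rt.T@(fish(w,210+x/s-.5,150+y/s-.5,w["e"][2]-.108)-w["e"])*1e3).round(1))
bot.goto(np.array([.539,-.025,.25])-Rt[:,0]*.09,Rt);bot.pause(.3);o=st()
c=bot.camera("wrist");a=c["img"];cv2.imwrite("pics/w8.png",a[:,:,::-1])
np.savez("w8.npz",camera_matrix=c["camera_matrix"],eye=c["eye"],attitude=c["attitude"],e=o["eef_pos"])
u,v=fproj(c,[.539,-.025,.072]);print("exp px",u,v)
hsv=cv2.cvtColor(a,cv2.COLOR_RGB2HSV)
m=((hsv[:,:,1]>80)&(hsv[:,:,0]>40)&(hsv[:,:,0]<90)).astype(np.uint8)  # green
pts=[]
for t in np.linspace(0,2*np.pi,240,endpoint=False):
    for r in np.arange(35,80,.5):
        x,y=u+r*np.cos(t),v+r*np.sin(t)
        if 0<=y<420 and 0<=x<560 and m[int(round(y)),int(round(x))]:
            pts.append(fish(c,x,y,.072)[:2]);break
pts=np.array(pts)
from scipy.optimize import least_squares
f=lambda q:np.hypot(*(pts-q[:2]).T)-q[2]
q=least_squares(f,[.539,-.025,.051],loss="soft_l1",f_scale=.0007);r=f(q.x);print(len(pts),q.x,np.percentile(abs(r),[50,80]))
E
```

```text
ring pts tool mm [  8.8 -25.6 108. ]
ring pts tool mm [  8.9  29.4 108. ]
ring pts tool mm [-15.6 -25.5 108. ]
ring pts tool mm [-15.5  28.1 108. ]
 [ 0.4674 -0.0807  0.2498] w 30.3 g 39.3 F [ 0.6  0.6 -1.8] T [-0.05  0.09 -0.04] t 24.8
exp px 278.2022759059078 100.64002434255848
211 [ 0.53839518 -0.03087174  0.05722424] [0.00137309 0.00405308]
```

```bash
cat > rect.py <<'E'
from h import *
def rect(c,img,x0,y0,z,half,mm):
    n=int(2*half/mm);g=np.arange(n)*mm-half
    M=np.array([[fproj(c,[x0+(gx)/1e3,y0-(gy)/1e3,z]) for gy in g] for gx in g[::-1]],np.float32) # up=+x,right=-y
    return cv2.remap(img,M[:,:,0],M[:,:,1],cv2.INTER_CUBIC)
E
python3 - <<'E'
from rect import *
c=np.load("w8.npz");a=cv2.imread("pics/w8.png")
A=rect(c,a,.539,-.025,.072,75,.5);B=rect(c,a,.539,-.025,.092,30,.2)
cv2.imwrite("pics/r8.png",np.hstack([A,B]))
g=cv2.cvtColor(A,cv2.COLOR_BGR2GRAY)
for p2 in(25,):
    for G,mm,rr,nm in((A,.5,(48,54),"disc"),(B,.2,(10.5,16.5),"shaft")):
        h=cv2.HoughCircles(cv2.GaussianBlur(cv2.cvtColor(G,cv2.COLOR_BGR2GRAY),(0,0),1.5),cv2.HOUGH_GRADIENT_ALT,1.5,5,param1=80 if nm=="disc" else 40,param2=.3,minRadius=int(rr[0]/mm),maxRadius=int(rr[1]/mm))
        if h is not None:
            for x,y,r in h[0][:4]:
                hf=75 if nm=="disc" else 30
                print(nm,.539+(hf-y*mm)/1e3,-.025-(x*mm-hf)/1e3,"r",r*mm)
E
```

```text
disc 0.53975 -0.028 r 51.760845
shaft 0.5384 -0.025300002 r 14.627187
shaft 0.5372 -0.039100002 r 14.773859
```

View pics/r8.png

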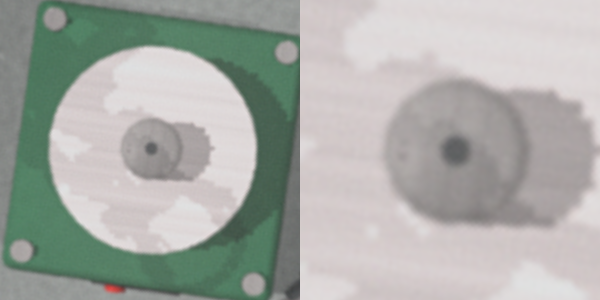

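The rectified view shows the disc centre at (153,149.5) in the left panel, and the shaft dot at (456,150) in the right panel. The axis is therefore at about (0.539,-0.0263), and the fitted radii match. I'll lower the ring with force watching.

```bash
python3 - <<'E'
from h import *
Rt=R(-.92);p=np.array([.539,-.0263,.25])+Rt@[.0204,-.0019,0]
bot.line_to(p,.15);p[2]=.212;bot.line_to(p,.12);bot.pause(.2);st()
for z in np.arange(.208,.1815,-.002):
    p[2]=z;bot.line_to(p,.06);o=st(round(z,4));F=o["wrist_force"]
    if F[2]>4 or np.hypot(F[0],F[1])>6:break
E
```

```text
[ 0.5547 -0.0125  0.2131] w 30.6 g 39.3 F [-0.1 -0.5 -2.6] T [-0.1   0.09 -0.04] t 26.4
0.208 [ 0.5539 -0.0124  0.2078] w 30.6 g 39.3 F [-0.4  0.4 -2.9] T [-0.05  0.15 -0.  ] t 26.65
0.206 [ 0.554  -0.0124  0.2058] w 30.4 g 39.3 F [-0.3 -0.8 -1.8] T [-0.11  0.14  0.01] t 26.9
0.204 [ 0.554  -0.0124  0.2038] w 30.7 g 39.3 F [-0.2 -0.1 -2.1] T [-0.05  0.14  0.01] t 27.15
0.202 [ 0.554  -0.0124  0.2018] w 30.7 g 39.3 F [ 1.  -0.2 -2.1] T [-0.07  0.1  -0.01] t 27.4
0.2 [ 0.554  -0.0124  0.1998] w 30.5 g 39.3 F [ 1.2  0.6 -2.6] T [-0.08  0.15 -0.02] t 27.65
0.198 [ 0.5539 -0.0124  0.1978] w 30.3 g 39.3 F [-0.4  0.4 -1.4] T [-0.08  0.14  0.01] t 27.9
0.196 [ 0.554  -0.0124  0.1958] w 30.7 g 39.3 F [ 0. -0. -2.] T [-0.05  0.15 -0.02] t 28.15
0.194 [ 0.5539 -0.0124  0.1938] w 30.4 g 39.3 F [ 0.1  0.6 -2.6] T [-0.06  0.12  0.04] t 28.4
0.192 [ 0.554  -0.0124  0.1918] w 30.3 g 39.3 F [ 0.2 -0.8 -2.2] T [-0.06  0.13  0.03] t 28.65
0.19 [ 0.554  -0.0124  0.1898] w 30.1 g 39.3 F [ 0.6 -0.4 -2.3] T [-0.04  0.12 -0.03] t 28.9
0.188 [ 0.554  -0.0124  0.1878] w 30.8 g 39.3 F [-1.6  0.1 -2.8] T [-0.08  0.17 -0.01] t 29.15
0.186 [ 0.5539 -0.0124  0.1858] w 30.6 g 39.3 F [-0.2  1.  -1.8] T [-0.1   0.1   0.07] t 29.4
0.184 [ 0.5544 -0.0125  0.1846] w 30.6 g 39.5 F [-0.1 -1.   1.7] T [-0.12  0.2   0.03] t 29.65
0.182 [ 0.5554 -0.0123  0.1842] w 30.7 g 40.2 F [-0.4 -0.1  9. ] T [0.03 0.51 0.01] t 29.9
```

Contact came at the pulley face, at the predicted height, with no catch on the shaft. Next: release the squeeze gently and withdraw.

```bash
python3 - <<'E'
from h import *
p=np.array(bot.observe()["eef_pos"]);q=np.array([.539,-.0263,.1835])+R(-.92)@[.0204,-.0019,0]
bot.line_to(q,.05);bot.pause(.15);st()
for f in(25,16,11,8.5,8):
    bot.close(f);bot.pause(.1);o=st(f)
    if o["width"]*87>53.5:break
bot.pause(.2)
for z in(.1845,.186,.1875,.189,.1905,.192):
    q[2]=z;bot.line_to(q,.05);st(z)
E
```

```text
[ 0.5547 -0.0125  0.1844] w 30.1 g 39.9 F [-0.3 -0.3  6.3] T [-0.03  0.31 -0.03] t 30.3
25 [ 0.5548 -0.0125  0.1844] w 31.0 g 25.1 F [-0.4 -0.7  5.4] T [-0.03  0.3   0.03] t 30.6167
16 [ 0.5544 -0.0124  0.1837] w 47.2 g 16.0 F [ 0.1 -0.8  4.3] T [-0.08 -0.03 -0.05] t 30.9417
11 [ 0.5543 -0.0125  0.1836] w 48.9 g 11.0 F [ 1.5 -0.1  3.4] T [-0.16 -0.15 -0.02] t 31.2583
8.5 [ 0.554  -0.0124  0.1835] w 49.7 g 8.5 F [-0.1 -0.   4. ] T [-0.07  0.07  0.02] t 31.575
8 [ 0.5538 -0.0123  0.1832] w 52.3 g 8.0 F [-0.7 -0.4  2.6] T [0.   0.12 0.02] t 31.8917
0.1845 [ 0.5535 -0.0125  0.1838] w 54.8 g 8.0 F [ 0.5 -0.4 -1.5] T [-0.13  0.14 -0.04] t 32.3417
0.186 [ 0.554  -0.0125  0.1859] w 54.8 g 8.0 F [-0.8 -0.8 -0.7] T [-0.07  0.08  0.04] t 32.5917
0.1875 [ 0.5542 -0.0124  0.1876] w 55.1 g 8.0 F [-1.   0.2 -1. ] T [-0.1   0.18 -0.02] t 32.8417
0.189 [ 0.5542 -0.0124  0.1891] w 55.1 g 8.0 F [ 0.   0.1 -1.3] T [-0.1   0.13  0.  ] t 33.0917
0.1905 [ 0.5542 -0.0124  0.1906] w 55.2 g 8.0 F [ 0.2 -0.6 -1.9] T [-0.03  0.14  0.  ] t 33.3417
0.192 [ 0.5542 -0.0124  0.1921] w 55.0 g 8.0 F [-0.1  0.2 -1.3] T [-0.07  0.13 -0.03] t 33.5917
```

```bash
python3 - <<'E'
from rect import *
Rt=R(-.92);q=np.array([.539,-.0263,.25]);p=q+Rt@[.0204,-.0019,0]
bot.line_to(p,.15);bot.line_to(q-Rt[:,0]*.085,.2);bot.pause(.3);st()
c=bot.camera("wrist");a=c["img"];cv2.imwrite("pics/w9.png",a[:,:,::-1])
b=cv2.imread("pics/w8.png")
g=cv2.cvtColor(a,cv2.COLOR_RGB2GRAY)
# ring frame grid: rows x (36..-30), cols y(-32..32), 2 mm
for x in range(38,-32,-2):
    print("%4d"%x,"".join("#" if v<90 else "+" if v<140 else "." for v in[g[tuple(int(round(k)) for k in fproj(c,q*[1,1,0]+[0,0,.076]+Rt@[x/1e3,y/1e3,0])[::-1])] for y in np.arange(-34,34.1,1.)]))
E
```

```text
[ 0.4719 -0.0772  0.2498] w 55.2 g 8.0 F [-0.4  0.2 -1.3] T [-0.12  0.18  0.01] t 35.1
  38 .....................................................................
  36 .....................................................................
  34 .....................................................................
  32 .....................................................................
  30 ..................+++++++++++++......++++++++++++++..................
  28 ..................++++++++++++++.....++++++++++++++..................
  26 ..................+++++.+...+++++....+++........+++..................
  24 ..................+++++.....++++++..+++++.......++++.................
  22 ..................+++++......+++++..++++........+++..................
  20 ..................+++++......+++++..+++++.......+++..................
  18 ..................+#+++++++++++++...++++++++++.++++..................
  16 ..................+###+#++++++++....+++++++++++++++..................
  14 ...................+#+++++.............++++++++++++..................
  12 ................++++++++.........
[... 911 characters left out ...]
........++###+...........
 -14 ...........++++++...........++++++++++++..........+++###++...........
 -16 ............++++++.............+++...............+++###++............
 -18 .............+++++++...........................+++##++++.............
 -20 ...............++++++........................++++##+++...............
 -22 .................+++++++.................++++++++++++................
 -24 ...................++++++++..............++++++++++..................
 -26 ......................+++++++++++++++++++++++++......................
 -28 ...........................+++++++++++++++...........................
 -30 ............................+++++++++................................
```

The dark-pixel map shows the ring closed around the shaft: outer eye edges at ±16.5 mm (as when closed), centre about 4–5 mm from the axis along −x, and flat. That is within the 8 mm limit. Next I'll park the pliers.

```bash
python3 - <<'E'
from h import *
rot=R(1.425);g=np.array([.4480,.2819,.27])
bot.goto(g,rot);bot.pause(.2);st()
g[2]=.165;bot.line_to(g,.12);st()
for z in(.15,.14,.135,.132,.130,.1285,.127,.1255):
    g[2]=z;bot.line_to(g,.06);o=st(z)
    if o["wrist_force"][2]>3:break
E
```

```text
[0.4485 0.281  0.2701] w 54.9 g 8.0 F [-0.9  0.1 -1.9] T [ 0.   -0.    0.02] t 36.825
 [0.4487 0.282  0.1656] w 57.1 g 7.9 F [0.6 0.2 4.4] T [-0.1  -0.08 -0.03] t 37.85
0.15 [0.4489 0.2824 0.1509] w 55.1 g 7.8 F [0.8 0.1 5.7] T [-0.01 -0.16 -0.01] t 38.25
```

Force rose early, which may mean the pliers are catching. I'll back up and check numerically how they sit in the grip, matching the hub patch against w9.

```bash
python3 - <<'E'
from h import *
w9=cv2.imread("pics/w9.png");w6=cv2.imread("pics/w6.png")
def mt(n,tag,ref=w9):
    t=cv2.cvtColor(ref[205:252,255:310],cv2.COLOR_BGR2GRAY);N=cv2.cvtColor(n,cv2.COLOR_BGR2GRAY)
    for s in(1,1.1,1.2):
        T=cv2.resize(t,None,fx=s,fy=s);r=cv2.matchTemplate(N[150:420,200:360],T,cv2.TM_CCOEFF_NORMED);_,m,_,l=cv2.minMaxLoc(r);print(tag,s,round(m,3),"shift",l[0]+200+T.shape[1]/2-282.5,l[1]+150+T.shape[0]/2-228.5)
mt(w6,"w6")
mt(bot.camera("wrist")["img"][:,:,::-1],"now-low")
p=np.array(bot.observe()["eef_pos"])
for z in(.17,.2,.27):bot.line_to([p[0],p[1],z],.12);bot.pause(.1);st(z)
n=bot.camera("wrist")["img"][:,:,::-1];cv2.imwrite("pics/w10.png",n);mt(n,"now-high")
E
```

```text
w6 1 0.956 shift 0.0 0.0
w6 1.1 0.917 shift 0.0 0.5
w6 1.2 0.81 shift 0.5 0.5
now-low 1 0.82 shift -3.0 18.0
now-low 1.1 0.812 shift -3.0 18.5
now-low 1.2 0.774 shift -3.5 19.5
0.17 [0.4482 0.2821 0.1689] w 55.7 g 8.0 F [-0.5  0.7 -1.7] T [ 0.02 -0.09  0.02] t 38.7167
0.2 [0.4484 0.2821 0.199 ] w 55.6 g 8.0 F [-0.7  0.3 -1.9] T [ 0.05 -0.04 -0.  ] t 39.2167
0.27 [0.4483 0.2821 0.2687] w 55.6 g 8.0 F [-0.2 -0.2 -0.8] T [ 0.01  0.03 -0.02] t 40.05
now-high 1 0.682 shift 15.0 127.0
now-high 1.1 0.662 shift -17.0 117.5
now-high 1.2 0.677 shift -14.5 117.5
```

```bash
cat > asc.py <<'E'
import cv2,numpy as np,sys
def asc(f,u0,u1,v0,v1,du=2,dv=4):
    a=cv2.GaussianBlur(cv2.imread(f),(3,3),0);h=cv2.cvtColor(a,cv2.COLOR_BGR2HSV)
    for v in range(v0,v1,dv):
        s=""
        for u in range(u0,u1,du):
            H,S,V=h[v,u]
            s+=("O" if H<16 or H>172 else "Y" if H<35 else "B" if 100<H<130 else "g") if S>110 and V>50 else "#" if V<60 else "+" if V<110 else "-" if V<150 else "."
        print(v,s)
if __name__=="__main__":asc(sys.argv[1],*map(int,sys.argv[2:]))
E
python3 asc.py pics/w9.png 220 344 180 280; echo; python3 asc.py pics/w10.png 200 364 130 300
```

```text
180 ......-....-.......------------------+++--++++++++------------
184 ......................-+----....---++++----+-+++++++---..--.--
188 ......................---+--....-+++-+-----+++--+----.-----...
192 ...................--------+---+++++++++++++++++---..-----....
196 ...............-----++++++++++++-++++++++++++++--...--...--...
200 .......-.--...-------------------------+-------------------...
204 ...--.........-.........................---..------------.-...
208 .-.....-......--........................-----------------.....
212 ......---.....----......................------------BBBBB--.--
216 .............----------................--------BBBBBBBBBBB+---
220 -.................------++++-++++-+----+++-BBBBBBBBBBBBBBB-+--
224 ..--..-.......--------+++++--++++-------------BBBBBBBBBBBBB-+-
228 -----.....----------+++++++--++++B---------------BBBBBBB--++--
232 ..--------.OOOOOO++++++++++BB++++BB----------OOOOOO+++-+-----.
236 -....----.OOOOOOO+++++++++++++++++++---------OOOOOOO-----.....
240 +--------OOOOOOOO++++++++++++++++------------OOOOOOOO--------+
244 #####+--OOOOOOOOO++++---
[... 3616 characters left out ...]
####
270 ############+OOOOOOOOOOO+++---------------------------++OOOOOOOOOOOO##############
274 ############OOOOOOOOOOOO+--------------------------.....-OOOOOOOOOOOO#############
278 ++++++++++++++++++++++++++++++++++++++++++++++++++++++++++++++++++++++++++++++++++
282 ++++++++++++++++++++++++++++++++++++++++++++++++++++++++++++++++++++++++++++++++++
286 ++++++++++++++++++++++++++++++++++++++++++++++++++++++++++++++++++++++++++++++++++
290 ---------------------------------------------++++++++++++++++++++++++++++++-------
294 ----------------------------------------------------------------------------------
298 ---------------------------------------------+++++++++++++++++++++++++++++++++++++
```

The pliers are still held and upright, but they have slid up in the grip: the hub looks about 19% larger. I'll quantify the slip and check where the slot really is.

```bash
python3 - <<'E'
from h import *
c=bot.camera("wrist");a=c["img"];o=bot.observe();e=np.array(o["eef_pos"]);Rt=np.array(o["ee_rot"]);np.savez("w10.npz",camera_matrix=c["camera_matrix"],eye=c["eye"],attitude=c["attitude"],e=e,Rt=Rt)
print(e,"toolx",Rt[:,0])
# plate+ top-face centre (x~14, z -40+s) and its width 42ish: px rows/width vs slip s
for s in(0,.01,.02,.025,.03):
    h=-.040+s;P=lambda x,y:np.round(fproj(c,e+Rt@[x,y,0]+[0,0,h]),1)
    print(s,"front",P(.0215,0),"back edge",P(.0102,0),"width",P(.016,.021)[0]-P(.016,-.021)[0])
for h in(-.04,-.02,-.01): # local coordinates now
    print(h,[(Rt.T@(fish(c,280,v,e[2]+h)-e)*1e3).round(1)[:2] for v in(216,235)])
ex=np.array([np.cos(-.146),np.sin(-.146),0]);ey=np.array([-ex[1],ex[0],0]);s0=np.array([.449,.2815,0])
hsv=cv2.cvtColor(a,cv2.COLOR_RGB2HSV)
print("rail-height profile, stand x from -60 to 60 step 3; z=.075")
for y in(-45,-38,-30,30,38,45):
    r=[]
    for x in range(-60,61,3):
        u,v=fproj(c,s0+ex*x/1e3+ey*y/1e3+[0,0,.075]);u,v=int(round(u)),int(round(v));r.append("%3d"%hsv[v,u,2] if 95<hsv[v,u,0]<130 and hsv[v,u,1]>90 else " --")
    print("%4d"%y," ".join(r))
E
```

```text
[0.44848679 0.28215941 0.26896182] toolx [-0.98939851  0.14522087  0.00121771]
0 front [283.2 201.9] back edge [283.1 218.7] width 64.80000000000001
0.01 front [283.3 206.2] back edge [283.2 223.7] width 67.89999999999998
0.02 front [283.4 210.8] back edge [283.3 229.1] width 71.30000000000001
0.025 front [283.4 213.4] back edge [283.4 232. ] width 73.09999999999997
0.03 front [283.5 216. ] back edge [283.5 235.1] width 74.99999999999997
-0.04 [array([12., -2.]), array([-1.2, -2. ])]
-0.02 [array([18.3, -1.9]), array([ 6.4, -1.9])]
-0.01 [array([21.5, -1.9]), array([10.3, -1.9])]
rail-height profile, stand x from -60 to 60 step 3; z=.075
 -45  --  --  --  -- 179 179 176 177 175 178 172 111  99 163 172 173 155 179 181 176 156 111  95  95 137 172 170 172 127 125 127 120  --  --  --  --  --  --  --  --  --
 -38  --  --  --  -- 178 178 179 176 177 175 122  96  96 164 170 171 152 176 178 163 101  93  97  98 136 171 171 172 126 117  --  --  --  --  --  --  --  --  --  --  --
 -30  --  --  --  -- 164 179 177 181 180 180 119  96  97 165 170 173 156 179 178 164 102  94  98  95 135 172 173 174 123  --  --  --  --  --  --  --  --  --  --  --  --
  30  --  --  --  -- 178 180 180 179 178 179 131  98  94 158 172 171 155 160 160 171 106  94  95  92 124 172 170 170 156  --  --  --  --  --  --  --  --  --  --  -- 164
  38  --  --  --  -- 176 180 180 181 182 182 132  96  96 154 173 172 157 162 161 176 112  94  96  94 124 171 170 171 157 159 151  --  --  --  --  --  --  --  --  --  --
  45  --  --  --  -- 177 182 177 178 180 179 176 132  99 160 174 169 159 159 159 174 176 156 126 101 130 173 171 169 158 160 157 158 160 158 159 154  --  --  --  --  --
```

The slip is 30 mm, the slot centre is where I had it, and the hub sits about 3.3 mm towards tool +x. My earlier correction had the wrong sign, so I'll re-approach shifted towards stand +x with light force limits.

```bash
python3 - <<'E'
from h import *
Rt=R(1.425);ok=False
for dx in(-3.5,-5.5,-1.8):
    g=np.array([.449,.2815,.175])+Rt[:,0]*dx/1e3
    bot.line_to(g,.15,Rt)
    for z in(.166,.162,.159,.157,.155,.153,.150,.146,.142,.138):
        g[2]=z;bot.line_to(g,.06);o=bot.observe()
        if o["wrist_force"][2]>2.5:break
    st((dx,z))
    if o["wrist_force"][2]<=2.5:ok=True;break
    g[2]=.175;bot.line_to(g,.12)
print(ok)
E
```

```text
(-3.5, 0.138) [0.4522 0.2808 0.1376] w 55.7 g 8.0 F [-0.  -0.1 -2. ] T [ 0.03  0.06 -0.06] t 43.4833
True
```

In the slot without force. Lowering until the hub rests.

```bash
python3 - <<'E'
from h import *
g=np.array([.449,.2815,.175])+R(1.425)[:,0]*-.0035
for z in(.13,.122,.114,.109,.106,.1045,.103,.1015,.100,.0985,.097,.0955,.094):
    g[2]=z;bot.line_to(g,.06);o=st(z)
    if o["wrist_force"][2]>3:break
E
```

```text
0.13 [0.4521 0.2807 0.1293] w 55.3 g 8.0 F [-0.1  0.2 -1.8] T [0.05 0.04 0.  ] t 43.7667
0.122 [0.4521 0.2807 0.1214] w 55.7 g 8.0 F [-0.2 -0.9 -2.2] T [ 0.05  0.01 -0.03] t 44.05
0.114 [0.4521 0.2807 0.1134] w 55.5 g 8.0 F [-0.2 -0.7 -1.4] T [0.04 0.04 0.05] t 44.3333
0.109 [0.4522 0.2808 0.1086] w 55.7 g 8.0 F [ 0.   0.1 -1.2] T [-0.01  0.02 -0.  ] t 44.5833
0.106 [0.4524 0.2809 0.1058] w 55.5 g 8.0 F [ 0.7  0.1 -2.1] T [0.08 0.07 0.01] t 44.8333
0.1045 [0.4524 0.281  0.1044] w 55.7 g 8.0 F [-0.3  0.3 -2.5] T [ 0.02  0.   -0.02] t 45.0833
0.103 [0.4524 0.281  0.1029] w 55.7 g 8.0 F [-0.1  0.1 -1. ] T [-0.04  0.02 -0.01] t 45.3333
0.1015 [0.4524 0.2809 0.1014] w 55.4 g 8.0 F [ 0.2 -0.  -2.5] T [0.06 0.01 0.05] t 45.5833
0.1 [0.4527 0.2811 0.1004] w 55.3 g 7.9 F [-0.4 -0.5  1.2] T [-0.12  0.14  0.  ] t 45.8333
0.0985 [0.453  0.281  0.0996] w 55.4 g 7.8 F [-1.7 -1.3  6.8] T [-0.33  0.4  -0.  ] t 46.0833
```

The hub rests at the predicted height. Release, retreat, and verify.

```bash
python3 - <<'E'
from h import *
bot.ungrasp();bot.pause(.3);st("open")
p=np.array(bot.observe()["eef_pos"]);bot.line_to([p[0],p[1],.13],.06);st();bot.line_to([p[0],p[1],.27],.2);st()
bot.line_to([.5139,.2736,.2697],.2,R(1.4255));bot.pause(.4);st()
c=bot.camera("wrist");a=c["img"];cv2.imwrite("pics/w11.png",a[:,:,::-1])
for n in("w1","w11"):
    a=cv2.imread(f"pics/{n}.png")[:,:,::-1].astype(int)
    org=(a[:,:,0]>140)&(a[:,:,1]>50)&(a[:,:,1]<140)&(a[:,:,2]<80)&(a[:,:,0]-a[:,:,1]>60)
    k,l,s,ce=cv2.connectedComponentsWithStats(org[90:170,225:340].astype(np.uint8))
    print(n,[(s[i,:5]+[225,90,0,0,0]).tolist() for i in range(1,k) if s[i,4]>30])
E
python3 asc.py pics/w11.png 225 340 85 220 2 3
```

```text
open [0.4525 0.281  0.0985] w 87.0 g 0.0 F [-0.4  0.4 -0.4] T [-0.05  0.01 -0.05] t 47.2083
 [0.4524 0.281  0.1301] w 87.3 g 0.0 F [ 0.6 -0.5  0.1] T [-0.03 -0.03  0.01] t 47.8833
 [0.4518 0.2806 0.2685] w 87.2 g 0.0 F [ 0.1 -0.1  0.2] T [ 0.05  0.   -0.01] t 48.7333
 [0.5135 0.2739 0.2699] w 86.8 g 0.0 F [-0.3  0.1  0.1] T [-0.    0.03 -0.  ] t 49.5917
w1 [[246, 120, 17, 19, 281], [307, 121, 11, 19, 169]]
w11 [[303, 121, 11, 19, 176], [241, 124, 18, 20, 292]]
85 ..........................................................
88 ..........................................................
91 ...-----..................................................
94 .--BBBBBBBBBBBBBBBBBBBBBBBBBBBBBBBBBBBBBBBBBBBBBBBBBB.....
97 .--BBBBBBBBBBBBBBBBBBBBBBBBBBBBBBBBBBBBBBBBBBBBBBBBBB-....
100 ---BBBBBBBBBBBBBBBBBBBBBBBBBBBBBBBBBBBBBBBBBBBBBBBBBB-....
103 .--BBBBBBBBBBBBBBBBBBBBBBBBBBBBBBBBBBBBBBBBBBBBBBBBBB-....
106 .--BBBBBBBBBBBBBBBBBBBBBBBBBBBBBBBBBBBBBBBBBBBBBBBBBB.....
109 .---BBBBBBBBBBBBBBB---------------..BBBBBBBBBBBBBBBBB.....
112 ----BBBBBBBBBBBB-...................-BBBBBBBBBBBBBBBB-....
115 ----BB
[... 1494 characters left out ...]
+++++++
187 ....................YYYYYYYYYYYYYYYY.....-------+++-------
190 ....................YYYYYYYYYYYYYYYY.........-------------
193 ....................YYYYYYYYYYYYYYYY...........-----------
196 ....................YYYYYYYYYYYYYYYY...........-----------
199 ....................YYYYYYYYYYYYYYYY...........-----------
202 ....................YYYYYYYYYYYYYYY.............----------
205 ....................YYYYYYYYYYYYYYY.............----------
208 ....................YYYYYYYYYYYYYYY.............----------
211 ....................YYYYYYYYYYYYYYY.............----------
214 ....................YYYYYYYYYYYYYYY............-----------
217 ....................YYYYYYYYYYYYYYY............-----------
```

The pliers are parked as before: the handle pixels match w1 within 4 px, with the same spread. The bar is back and the ring is closed. Handing in.

```bash
python3 - <<'E'
from cell import bot
print(bot.hand_in(),bot.observe()["time_s"])
E
```

```text
the job is handed in; nothing more can be done
the job is handed in; nothing more can be done
```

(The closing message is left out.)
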